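Stand up the toppled oil bottle in the pull-out tray

ROBOT

A 6-joint arm with a two-finger parallel gripper is mounted at the origin on the work surface. World frame = base frame: x ahead of the robot, y to its left, z up, the work surface at z = 0. Lengths are in mm, angles in rad, forces in N, time in s.
With the tool pointing down it reaches from about 250 to 775 mm from the base axis. Payload 4 kg.
Tool frame: the origin (TCP) lies between the finger pads; the fingertips stand 17 mm ahead of it and the grasp point (between the pads) lies 2 mm behind it; x points along the fingers, y is the direction in which the jaws open and shut, and the axes are right-handed (so a half turn about x gives the same grasp; the last joint's range is limited). The gripper opens to 94 mm and grips with 3 to 60 N. Pads are 16 mm wide; open, the fingers measure 119 mm over their backs; the gripper's body (75 mm by 177 mm) begins 78 mm behind the grasp point.
Start: joints at [1.235, 0.087, 1.371, -0, 1.684, -0.103], TCP at [126.895, 535.179, 222.506] pointing down, gripper open.
Joint ranges: [-3.1, 3.1], [-0.76, 2.03], [0.27, 2.55], [-1.08, 4.22], [0.17, 2.65], [-2.57, 2.57]. Speed limits (rad/s): [2.79, 2.79, 3.14, 3.14, 3.14, 3.14].

INTERFACE

Orientations are given as a rotation vector (axis times angle).
In Python, from rig import ctrl, read_camera, order gives the robot as it stands.
- The arm moves only by the tool carry_out, never from a script. Its argument "plan" is a list of rows, each a list of 7 numbers: the shift along the tool's x, y, z as a fraction of full scale, then the turn, a rotation vector about the tool's x, y, z as a fraction of full scale, then the gripper's target within -1 to 1 (fully open at 1, half-way at 0, shut at -1). In form: [[tx, ty, tz, rx, ry, rz, hand], ...]. A call has 1 to 12 rows; each row shifts and turns the commanded pose from where the row before left it, along the tool's axes as they then stand; what a row does not reach is not made up. Full scale, the value 1, is 0.03 m for a shift and 6 degrees for a turn. A row lasts 1/12 s, in which the tool goes at most 41.7 mm and 7.16 degrees, less where a joint would pass 70% of its speed; a pose out of reach is approached as far as the arm can. A call with a number of a shift or a turn outside -1 to 1 is refused whole. A call with a gripper value outside its range is refused whole. The fingers move at their own pace and stop on an object; "squeeze" is the grip in N (left out, the last holds). Time passes only in rows, so rows that do not move let the fingers close. It gives the time, the measured TCP pose, the force and the opening at its end, in the units of the state.
- ctrl.get_obs(): the state, without advancing time (a new reading comes with each control period).
- read_camera(name): name is "side" or "top" or "wrist"; returns a dict with "color" (400x640x3 uint8, red, green, blue), "range_z" (400x640 float32, mm along the optical axis (not along the pixel's ray), 0 where there is no reading), "mtx" (3x3 intrinsics, pixels), "distortion" ([k1, k2, p1, p2, k3] as OpenCV has them; the pictures are not rectified), "R" (3x3) and "t" (3): a world point X has camera coordinates R X + t. Camera axes: x right, y down, z forward; pixel columns grow to the right and rows downward; lengths in mm; the calibration is good to about 2 mm. A picture is of the moment at which its call begins.
- order.finish_job(): hands the job in, once; it reports no verdict.
The state is a dict: "t": time; "joints": joint angles; "qd": joint speeds; "tau": joint torques, N m; "ee_pos": TCP position; "tool_rot": TCP orientation; "ft_force": force on the tool from outside, world axes, zero at the start; "torque": the same for the moment, N m; "finger_gap": opening from 0.0 (shut) to 1.0 (fully open).
Only numpy, scipy, OpenCV 4.12 (cv2) and the standard library are available. Lean on these libraries where they do the work, as an engineer would, in place of code of your own. Each camera call takes 0.05 s, during which the arm holds its last target. There are 200 camera calls.

TASK

Pull the grey tray with the black pull all the way out of the yellow cabinet to its stop, then stand the toppled oil bottle upright, cap up, on the tray floor in the gap between the two bottles standing in the lane. Leave the tray fully out, those two bottles standing in the lane on either side of it, and everything else on the bench and on the cabinet where it is.

Things in the scene. Friction and masses are not known exactly. Their poses are not given: they have to be found in the camera images.
- tray (a joint): how far the grey tray is pulled out of the cabinet, m: 0 is shut, 0.215 is at its stop; it starts 50 to 62 mm ajar; it slides along -x of tray_pull and stays where it is left (needs about 2 N)
- cabinet: fixed yellow cabinet, roof 142 mm above the bench. Origin: at bench level, middle of the tray's bay, in the plane of its face; x points into the cabinet, y left seen from the robot, z up. To the right of the bay is a column of shut small drawers (113 to 233 mm to -y), not used
- tray_pull (a point): centre of the tray's black upright grip block, 20 mm along x, 14 mm wide along y, 40 mm tall (top 66 mm above the bench); axes as the cabinet. It sits on a thin stem 46 mm in front of the grey front panel, whose top is 58 mm above the bench. Pinch it from above across y. The cabinet's face is 56 mm behind this point when the tray is shut
- lane_gap (a point): point on the tray floor (14 mm above the bench) mid-gap in the lane; moves with the tray, axes as the cabinet. Lane along x, 54 mm wide, between left side wall (36 mm high) and steel rail (17 mm high, 6 mm thick, 30 mm to -y). Inner face of the front panel 104 mm to -x, 44 mm high; tray out, cabinet face 111 mm to +x; right wall's inner face 166 mm to -y, 36 mm high. Heights above tray floor
- tipped_bottle: the toppled bottle: square orange oil bottle, 44 x 44 mm, body 76 mm tall, then a black round cap 30 mm across; 98 mm tall in all; about 0.28 kg. Origin: centre of its underside; z runs from its foot to its cap. It starts lying on the tray floor to the right of the rail, its cap pointing roughly to the right (-y)
- bottle_front: bottle standing in the lane nearer the robot: square orange oil bottle, 44 x 44 mm, body 76 mm tall, then a black round cap 30 mm across; 98 mm tall in all; about 0.28 kg. Origin: centre of its underside; z runs from its foot to its cap
- bottle_back: bottle standing in the lane nearer the cabinet: square orange oil bottle, 44 x 44 mm, body 76 mm tall, then a black round cap 30 mm across; 98 mm tall in all; about 0.28 kg. Origin: centre of its underside; z runs from its foot to its cap
- carton: brown carton 70 x 60 x 45 mm on the cabinet's roof, leave alone; origin: centre of its underside
- tin: red tin, 72 mm across, 100 mm tall, on the bench, leave alone; origin: centre of its underside
- jar: clear jar with a black lid, 68 mm across, 85 mm tall, on the bench, leave alone; origin: centre of its underside
- parts_bin: open blue bin 160 x 120 x 70 mm on the bench, leave alone; origin: centre of its underside
- wrench: steel wrench lying on the bench, leave alone; origin: its middle, at its underside
- bearing: steel ring 70 mm across, 18 mm tall, lying on the bench, leave alone; origin: centre of its underside
Things that resemble listed ones, but are neither listed nor needed, are in the scene too. Leave any pink look-alike of the tipped_bottle alone.

How it is judged (in metres and radians):
On the way, in this order (a step that is already met when the one before it is completed fails the run):
1. the tray is pulled out to its stop (value of joint tray above 0.207 m), for 0.2 s.
2. the toppled bottle stands upright in the gap of the lane (angle between tipped_bottle's own z axis and vertical below 0.12 rad and x of tipped_bottle in the frame of lane_gap between -0.045 and 0.045 m and y of tipped_bottle in the frame of lane_gap between -0.014 and 0.014 m and z of tipped_bottle in the frame of lane_gap between -0.006 and 0.006 m), for 0.2 s.
At the end, for the whole second after the job is handed in: Tray within 8 mm of its stop; all three bottles upright (0.12 rad), on the tray floor (6 mm) and in the lane (14 mm of its centre line): the toppled one at rest within 45 mm of the gap's middle, the others on either side, at least 40 mm from it (all of step 2 and value of joint tray above 0.207 m and angle between each of bottle_front, bottle_back's own z axis and vertical below 0.12 rad and x of bottle_front in the frame of lane_gap between -0.12 and -0.04 m and y of bottle_front in the frame of lane_gap between -0.014 and 0.014 m and z of bottle_front in the frame of lane_gap between -0.006 and 0.006 m and x of bottle_back in the frame of lane_gap between 0.04 and 0.16 m and y of bottle_back in the frame of lane_gap between -0.014 and 0.014 m and z of bottle_back in the frame of lane_gap between -0.006 and 0.006 m and linear speed of tipped_bottle below 0.02 m/s); the robot touches nothing.
It fails at once if one of the two standing bottles is tipped over (angle between any of bottle_front, bottle_back's own z axis and vertical above 0.6 rad).
It fails at once if something else on the bench or cabinet is shifted by more than 30 mm (distance of any of carton, tin, jar, parts_bin, wrench, bearing from where it was at the start of the episode above 0.03 m).
It also fails if it takes over 64 s, if anything falls off the work surface, if the arm or the gripper's body presses on something with over 40 N, if the wrist force passes 120 N, or if a joint passes its speed limit or range.

## Working session

There is one attempt and no reset: what is moved stays moved. The work goes in short steps, Python scripts to look and compute and a tool call to move; the robot and the scene stay as the last step left them, time stands still between calls to the robot, and variables do not carry over. Pictures are saved under pics/ and viewed, about 8 in all and at most 12, crops included, and the job is handed in when it is done.

Besides the shell and the picture viewer there is one more tool, called as name(argument=value, ...) on one line, values as JSON. carry_out: Moves the arm, as the interface text tells. Its arguments: {"type":"object","properties":{"plan":{"type":"array","items":{"type":"array","items":{"type":"number"}}},"squeeze":{"type":"number"}},"required":["plan"]}

```bash
ls; mkdir -p pics; cat > h.py <<'E'
import numpy as np, cv2
from rig import ctrl, read_camera, order
def ray(c,uv):
    p=cv2.undistortPoints(np.array([[uv]],float),c["mtx"],c["distortion"])[0,0]
    R=np.array(c["R"]);return -R.T@np.array(c["t"]),R.T@np.array([p[0],p[1],1.])
def onz(c,uv,z):
    o,d=ray(c,uv);return o+d*(z-o[2])/d[2]
def pt(c,uv):
    o,d=ray(c,uv);u,v=map(int,uv);w=c["range_z"][v-2:v+3,u-2:u+3];w=w[w>0]
    return o+d*np.median(w) if len(w) else None
def save(c,n,crop=None,s=1):
    im=c["color"][:,:,::-1]
    if crop: im=im[crop[1]:crop[3],crop[0]:crop[2]]
    cv2.imwrite("pics/"+n,cv2.resize(im,None,fx=s,fy=s))
def cloud(c):
    h,w=c["range_z"].shape;g=np.stack(np.meshgrid(np.arange(w),np.arange(h)),-1).reshape(-1,1,2).astype(float)
    p=cv2.undistortPoints(g,c["mtx"],c["distortion"])[:,0];z=c["range_z"].reshape(-1,1)
    P=(np.hstack([p*z,z])-np.array(c["t"]).ravel())@np.array(c["R"]);P[z[:,0]==0]=np.nan
    return P.reshape(h,w,3)
E
python3 - <<'E'
from h import *
for n in("top","side"):
    c=read_camera(n);save(c,n+"0.png");np.save(n+"0.npy",c,allow_pickle=True)
    print(n,-np.array(c["R"]).T@np.array(c["t"]),np.array(c["R"])[2])
print(ctrl.get_obs())
E
```

```text
pics
top [ 296.97518947    7.55187811 1291.32697546] [ 0.20977148  0.00223359 -0.97774789]
side [ 508.51638982 -764.10589096 1004.98833387] [ 0.01836258  0.63953231 -0.76854488]
{'t': 0.1, 'joints': array([ 1.23488731e+00,  8.78448830e-02,  1.37206880e+00, -3.26986515e-05,
        1.68360998e+00, -1.03071244e-01]), 'qd': array([ 8.30399029e-05,  6.75565761e-04, -3.77910008e-03,  8.39171048e-04,
       -7.96581341e-04,  1.90772218e-03]), 'tau': array([ 1.39868425e-03, -3.41253340e+01, -3.03302336e+01,  7.19038770e-02,
        3.04613833e-02, -7.60263856e-05]), 'ee_pos': array([126.75488432, 534.72431809, 221.45839992]), 'tool_rot': array([ 0.18131969,  1.563444  , -0.18429693]), 'ft_force': array([-0.22955866,  0.19212992, -0.68209344]), 'torque': array([ 0.05032869, -0.0206287 , -0.01356787]), 'finger_gap': 1.002964448642219}
```

View pics/top0.png

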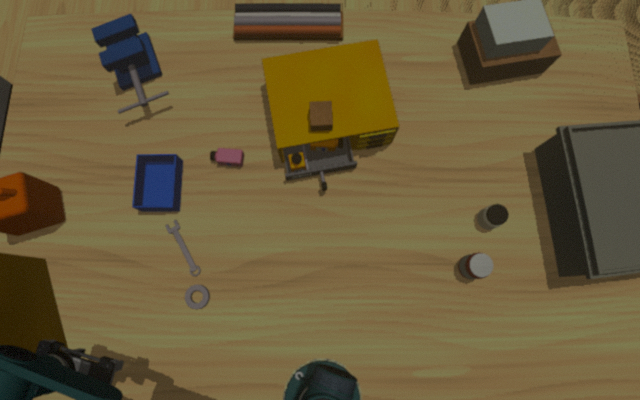

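View pics/side0.png

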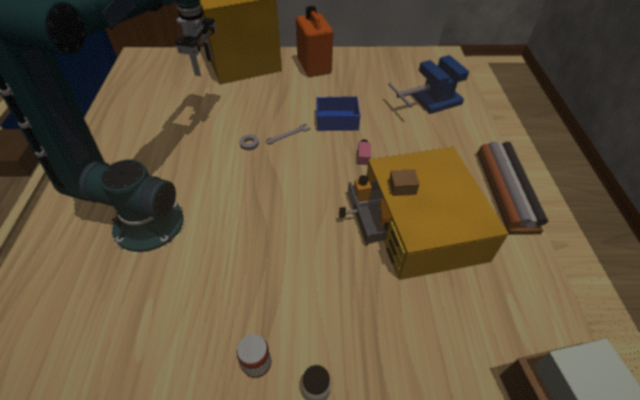

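Top view: the cabinet is at (330,95), the tray is ajar at (320,165), and its black pull is at (323,184). The front bottle (cap at 296,158) stands at the tray's left, and orange shows at (325,143) under the roof edge, which is the toppled bottle. The pink look-alike is at (228,156), on the bench.

Things that could be taken for the pull: the black cap (296,158), the shut drawers' fronts (375,138) and the dark jar lid (495,214). I choose the block on the stem at (323,184).

```bash
python3 - <<'E'
from h import *
T=np.load("top0.npy",allow_pickle=True).item();S=np.load("side0.npy",allow_pickle=True).item()
a=cv2.resize(T["color"][115:205,265:405,::-1],None,fx=5,fy=5,interpolation=2)
b=cv2.resize(S["color"][160:250,325:415,::-1],None,fx=5,fy=5,interpolation=2)
cv2.imwrite("pics/c0.png",cv2.resize(np.hstack([a,b]),(800,313)))
P=cloud(T);hsv=cv2.cvtColor(T["color"],cv2.COLOR_RGB2HSV)
m=(P[...,2]>130)&(P[...,2]<152)&(P[...,0]>450)&(abs(P[...,1])<250)
y=m&(hsv[...,0]>15)&(hsv[...,0]<32)&(hsv[...,1]>150)
q=P[y];r=cv2.minAreaRect(q[:,:2].astype(np.float32));print("roof",r,cv2.boxPoints(r),np.median(q[:,2]))
k=np.zeros(y.shape,bool);k[168:200,312:335]=1
p=P[k&(P[...,2]>52)];print("pull",len(p),np.median(p,0),p.min(0),p.max(0))
# front panel top edge
k[:]=0;k[140:190,275:365]=1
q=P[k&(P[...,2]>50)&(P[...,2]<64)&(hsv[...,1]<90)];print(len(q),cv2.minAreaRect(q[:,:2].astype(np.float32)),np.median(q[:,2]))
PS=cloud(S);k=np.zeros(y.shape,bool);k[202:222,334:350]=1
p=PS[k&(PS[...,2]>52)];print("pull side",len(p),np.median(p,0),p.min(0),p.max(0))
E
```

```text
roof ((844.9774780273438, -13.8682861328125), (289.40277099609375, 349.48919677734375), 11.342835426330566) [[ 668.73376  129.00342]
 [ 737.47107 -213.65952]
 [1021.2212  -156.73999]
 [ 952.4839   185.92294]] 141.92193266058766
pull 84 [638.62979288   2.58636452  59.15165032] [585.12270091 -21.96461186  52.15495566] [645.60961832  33.35095012  68.89863673]
325 ((651.6643676757812, 9.329879760742188), (118.36132049560547, 210.3539581298828), 7.10894775390625) 57.21033918703799
pull side 41 [594.74496162  -5.56098126  62.72802659] [585.65113966  -9.61696839  52.14593962] [604.14638811   5.47898492  67.55280119]
```

View pics/c0.png

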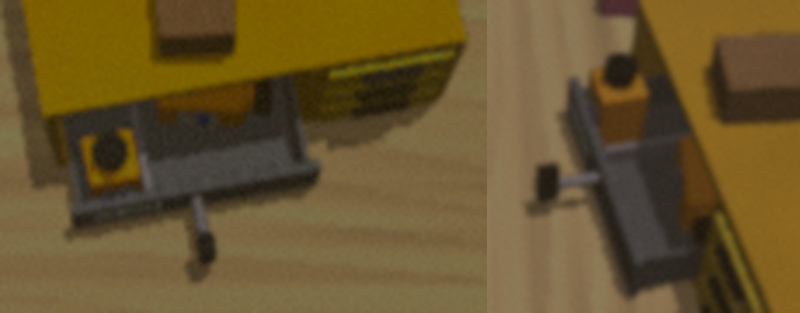

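The crop confirms the pull: a black block on a stem in front of the panel (crop 203,245; side view 547,182). The toppled bottle lies right of the rail with its cap to the right. The front bottle stands in the left lane.

```bash
cat >> h.py <<'E'
from scipy.spatial.transform import Rotation as Ro
YAW=np.deg2rad(11.34)
CX=np.array([np.cos(YAW),np.sin(YAW),0]);CY=np.array([-np.sin(YAW),np.cos(YAW),0]);CZ=np.array([0,0,1.])
def go(pos,R):
    """needed: rotation first (tool frame, units of 6deg), then shift in the new tool frame (units of 30mm)"""
    o=ctrl.get_obs();R0=Ro.from_rotvec(o["tool_rot"]).as_matrix()
    rv=Ro.from_matrix(R0.T@R).as_rotvec();d=np.array(pos)-o["ee_pos"]
    print("rot units",np.round(np.rad2deg(rv)/6,2),"shift units (new frame)",np.round(R.T@d/30,2),"(old frame)",np.round(R0.T@d/30,2),"gap",round(o["finger_gap"],3),"t",o["t"],"F",np.round(o["ft_force"],1))
def Rt(x,y): return np.stack([x,y,np.cross(x,y)],1)
E
python3 - <<'E'
from h import *
T=np.load("top0.npy",allow_pickle=True).item();S=np.load("side0.npy",allow_pickle=True).item()
for n,c,b in(("top",T,(312,172,335,197)),("side",S,(334,200,352,224))):
    P=cloud(c);k=np.zeros(P.shape[:2],bool);k[b[1]:b[3],b[0]:b[2]]=1
    q=P[k&(P[...,2]>60)&(P[...,2]<72)&(P[...,0]<612)];print(n,len(q),q.mean(0),[(np.percentile(q@a,[5,50,95])) for a in (CX,CY)])
o=ctrl.get_obs();R0=Ro.from_rotvec(o["tool_rot"]).as_matrix();print(R0.round(3))
for s in(1,-1): go([590,-4,200],Rt(-CZ,s*CY))
E
```

```text
top 32 [595.09099627  -1.65250019  64.80014051] [array([574.3243189 , 582.86368015, 592.07119266]), array([-124.15180131, -118.58385491, -112.84672647])]
side 26 [595.38530389  -2.18319862  64.72479878] [array([574.5340068 , 583.44726522, 591.03695501]), array([-125.02367017, -120.12458023, -113.06507317])]
[[-0.001  0.231  0.973]
 [-0.002  0.973 -0.231]
 [-1.    -0.002 -0.   ]]
rot units [-4.11 -0.01  0.02] shift units (new frame) [  0.72 -20.64  11.61] (old frame) [  0.74 -13.91  19.17] gap 1.003 t 0.1 F [-0.2  0.2 -0.7]
rot units [2.589e+01 2.000e-02 1.000e-02] shift units (new frame) [  0.72  20.64 -11.61] (old frame) [  0.74 -13.91  19.17] gap 1.003 t 0.1 F [-0.2  0.2 -0.7]
```

carry_out(plan=[[0,0,0,-0.82,0,0,1],[0,0,0,-0.82,0,0,1],[0,0,0,-0.82,0,0,1],[0,0,0,-0.82,0,0,1],[0,0,0,-0.83,0,0,1],[0,-0.98,0.56,0,0,0,1],[0,-0.98,0.56,0,0,0,1],[0,-0.98,0.56,0,0,0,1],[0,-0.98,0.56,0,0,0,1],[0,-0.98,0.56,0,0,0,1],[0,-0.98,0.56,0,0,0,1],[0,-0.98,0.56,0,0,0,1]], squeeze=30)

```text
t: 1.1
ee_pos: [283.1, 354.9, 222.0]
tool_rot: [-0.156, 1.566, 0.155]
ft_force: [1.0, 0.1, 0.4]
finger_gap: 1.001
```

carry_out(plan=[[0,-0.98,0.56,0,0,0,1],[0,-0.98,0.56,0,0,0,1],[0,-0.98,0.56,0,0,0,1],[0,-0.98,0.56,0,0,0,1],[0,-0.98,0.56,0,0,0,1],[0,-0.98,0.56,0,0,0,1],[0,-0.98,0.56,0,0,0,1],[0,-0.98,0.56,0,0,0,1],[0,-0.98,0.56,0,0,0,1],[0,-0.98,0.56,0,0,0,1],[0,-0.98,0.56,0,0,0,1],[0,-0.98,0.56,0,0,0,1]])

```text
t: 2.1
ee_pos: [550.1, 48.6, 221.8]
tool_rot: [-0.155, 1.566, 0.155]
ft_force: [1.2, 0.2, 0.9]
finger_gap: 1.002
```

carry_out(plan=[[0,-0.98,0.56,0,0,0,1],[0,-0.98,0.56,0,0,0,1],[0,0,0,0,0,0,1],[0,0,0,0,0,0,1]])

```text
t: 2.43
ee_pos: [594.2, -2.3, 220.8]
tool_rot: [-0.152, 1.568, 0.154]
ft_force: [0.3, 1.0, 0.7]
finger_gap: 1.0
```

```bash
python3 - <<'E'
from h import *
go([595,-2,46],Rt(-CZ,CY))
c=read_camera("wrist");save(c,"w1.png");np.save("w1.npy",c,allow_pickle=True)
print(ctrl.get_obs()["ee_pos"],-np.array(c["R"]).T@np.array(c["t"]),np.array(c["R"]).round(2),cv2.projectPoints(np.array([[595.,-2,66]]),cv2.Rodrigues(np.array(c["R"]))[0],np.array(c["t"],float),c["mtx"],np.array(c["distortion"],float))[0])
E
```

```text
rot units [-0.03 -0.03 -0.01] shift units (new frame) [5.83 0.   0.03] (old frame) [ 5.83 -0.    0.04] gap 1.0 t 2.4333 F [0.3 1.  0.7]
[593.73818211  -1.12823139 221.41453026] [525.65698019 -16.86775476 384.30147731] [[-0.19  0.98  0.  ]
 [ 0.95  0.19  0.24]
 [ 0.24  0.05 -0.97]] [[[318.85534816 191.89117038]]]
```

View pics/w1.png

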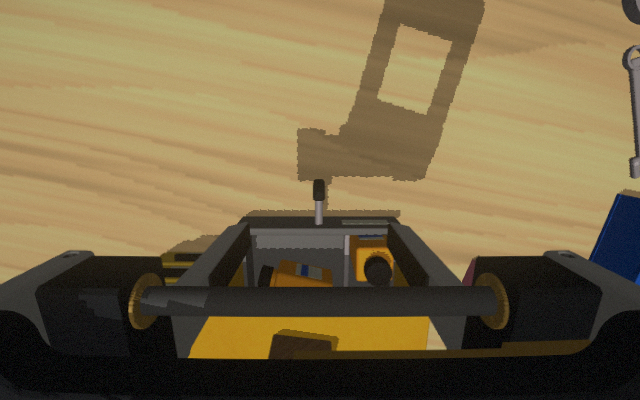

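The wrist view shows the pull at (319,190), against a predicted (319,192). The toppled bottle is at (300,275) with its cap to the left of the image (-y), and the front bottle's cap is at (378,265). Next I descend, grip and pull.

carry_out(plan=[[1,0,0,0,0,0,1],[1,0,0,0,0,0,1],[1,0,0,0,0,0,1],[1,0,0,0,0,0,0.4],[1,0,0,0,0,0,0],[0.8,0,0,0,0,0,-0.3],[0,0,0,0,0,0,-1],[0,0,0,0,0,0,-1],[0,0,0,0,0,0,-1],[0,0,0,0,0,0,-1],[0,0,0,0,0,0,-1]], squeeze=35)

```text
t: 3.4
ee_pos: [595.6, -0.8, 51.3]
tool_rot: [-0.156, 1.56, 0.155]
ft_force: [-0.1, 0.3, 0.3]
finger_gap: 0.47
```

carry_out(plan=[[0,0,-0.2,0,0,0,-1],[0,0,-0.3,0,0,0,-1],[0,0,-0.5,0,0,0,-1],[0,0,-0.5,0,0,0,-1],[0,0,-0.5,0,0,0,-1],[0,0,-0.5,0,0,0,-1],[0,0,-0.5,0,0,0,-1],[0,0,-0.5,0,0,0,-1],[0,0,-0.5,0,0,0,-1],[0,0,-0.4,0,0,0,-1],[0,0,-0.2,0,0,0,-1],[0,0,-0.1,0,0,0,-1]])

```text
t: 4.4
ee_pos: [454.7, -28.8, 48.7]
tool_rot: [-0.155, 1.565, 0.155]
ft_force: [0.8, 0.3, -1.4]
finger_gap: 0.004
```

The fingers had closed only to 0.47 when the pull began, so they missed the block. I'll reopen, go back, and give them more time to close.

carry_out(plan=[[0,0,0,0,0,0,0.2],[0,0,0,0,0,0,0.2],[0,0,0,0,0,0,0.2],[0,0,0,0,0,0,0.2],[0,0,0,0,0,0,0.2],[0,0,0,0,0,0,0.2],[0,0,0,0,0,0,0.2],[0,0,0,0,0,0,0.2]])

```text
t: 5.07
ee_pos: [455.9, -28.6, 48.4]
tool_rot: [-0.155, 1.565, 0.155]
ft_force: [-0.5, -1.0, -0.3]
finger_gap: 0.539
```

```bash
python3 - <<'E'
from h import *
go([595,-2,46],Rt(-CZ,CY))
T=read_camera("top");S=read_camera("side");save(S,"s2.png",(325,150,425,250),5)
for n,c,b in(("top",T,(312,172,335,197)),("side",S,(334,200,352,224))):
    P=cloud(c);k=np.zeros(P.shape[:2],bool);k[b[1]:b[3],b[0]:b[2]]=1
    q=P[k&(P[...,2]>60)&(P[...,2]<72)&(P[...,0]<612)&(P[...,0]>540)];print(n,len(q),q.mean(0),[(np.percentile(q@a,[5,50,95])) for a in (CX,CY)])
E
```

```text
rot units [-0. -0. -0.] shift units (new frame) [ 0.08 -0.04  4.72] (old frame) [ 0.08 -0.04  4.72] gap 0.539 t 5.0667 F [-0.5 -1.  -0.3]
top 34 [594.09862053  -1.49006314  66.41935052] [array([573.74106885, 582.0561106 , 592.4471992 ]), array([-123.96715883, -117.94109279, -112.17874129])]
side 28 [594.99176342  -2.64746693  64.81016961] [array([573.89851408, 582.25993471, 591.889288  ]), array([-126.57614156, -119.40489071, -112.47405444])]
```

The pull hasn't moved, so I'll go forward around it and close fully before pulling.

carry_out(plan=[[0,0,0.8,0,0,0,0.2],[0,0,0.9,0,0,0,0.2],[0,0,0.9,0,0,0,0.2],[0,0,0.9,0,0,0,0.2],[0,0,0.8,0,0,0,0.2],[0.08,0,0.4,0,0,0,0.2],[0,0,0,0,0,0,-1],[0,0,0,0,0,0,-1],[0,0,0,0,0,0,-1],[0,0,0,0,0,0,-1],[0,0,0,0,0,0,-1],[0,0,0,0,0,0,-1]])

```text
t: 6.17
ee_pos: [593.5, -1.1, 46.4]
tool_rot: [-0.155, 1.565, 0.155]
ft_force: [0.5, -0.2, -0.8]
finger_gap: 0.208
```

carry_out(plan=[[0,0,0,0,0,0,-1],[0,0,0,0,0,0,-1],[0,0,0,0,0,0,-1],[0,0,0,0,0,0,-1],[0,0,0,0,0,0,-1]])

```text
t: 6.58
ee_pos: [594.1, -1.8, 46.4]
tool_rot: [-0.156, 1.565, 0.154]
ft_force: [-0.8, -4.4, 1.2]
finger_gap: 0.15
```

carry_out(plan=[[0,0,-0.1,0,0,0,-1],[0,0,-0.2,0,0,0,-1],[0,0,-0.3,0,0,0,-1],[0,0,-0.4,0,0,0,-1],[0,0,-0.5,0,0,0,-1],[0,0,-0.5,0,0,0,-1],[0,0,-0.5,0,0,0,-1],[0,0,-0.5,0,0,0,-1],[0,0,-0.5,0,0,0,-1],[0,0,-0.5,0,0,0,-1],[0,0,-0.4,0,0,0,-1],[0,0,-0.3,0,0,0,-1]])

```text
t: 7.58
ee_pos: [455.8, -29.1, 46.3]
tool_rot: [-0.156, 1.563, 0.154]
ft_force: [2.5, -5.7, -1.4]
finger_gap: 0.15
```

carry_out(plan=[[0,0,-0.2,0,0,0,-1],[0,0,-0.1,0,0,0,-1],[0,0,-0.1,0,0,0,-1],[0,0,-0.1,0,0,0,-1],[0,0,-0.1,0,0,0,-1]])

```text
t: 8.0
ee_pos: [438.9, -32.5, 46.3]
tool_rot: [-0.156, 1.563, 0.154]
ft_force: [2.1, -4.4, -1.3]
finger_gap: 0.143
```

carry_out(plan=[[0,0,-0.08,0,0,0,-1],[0,0,-0.08,0,0,0,-1],[0,0,-0.08,0,0,0,-1]])

```text
t: 8.25
ee_pos: [432.4, -33.8, 46.4]
tool_rot: [-0.156, 1.561, 0.154]
ft_force: [11.5, -3.4, -7.7]
finger_gap: 0.146
```

carry_out(plan=[[0,0,-0.05,0,0,0,-1],[0,0,-0.05,0,0,0,-1],[0,0,0,0,0,0,-1]])

```text
t: 8.5
ee_pos: [432.2, -33.8, 46.4]
tool_rot: [-0.155, 1.555, 0.155]
ft_force: [11.0, -2.4, -8.9]
finger_gap: 0.145
```

At the stop: the force rose to 11 N with no further motion, 165 mm of travel in all. I'll release, rise and look.

carry_out(plan=[[0,0,0.04,0,0,0,-1],[0,0,0,0,0,0,0],[0,0,0,0,0,0,0],[0,0,0,0,0,0,0],[0,0,0,0,0,0,0],[-0.5,0,0,0,0,0,0],[-1,0,0,0,0,0,0.5],[-1,0,0,0,0,0,0.5],[-1,0,0,0,0,0,0.5],[-1,0,0,0,0,0,0.5],[-1,0,0,0,0,0,0.5],[-1,0,0,0,0,0,0.5]])

```text
t: 9.5
ee_pos: [428.8, -33.5, 242.5]
tool_rot: [-0.155, 1.565, 0.156]
ft_force: [0.0, -0.7, 0.1]
finger_gap: 0.75
```

```bash
python3 - <<'E'
from h import *
W=read_camera("wrist");T=read_camera("top");S=read_camera("side")
np.save("w3.npy",W,allow_pickle=True);np.save("t3.npy",T,allow_pickle=True);np.save("s3.npy",S,allow_pickle=True)
a=W["color"][:,:,::-1];b=cv2.resize(T["color"][120:220,270:370,::-1],(400,400),interpolation=2);s=cv2.resize(S["color"][150:250,300:400,::-1],(400,400),interpolation=2)
cv2.imwrite("pics/m3.png",np.vstack([cv2.resize(a,(480,300)),cv2.resize(np.hstack([b,s]),(480,240))]))
for n,c in(("top",T),("side",S),("w",W)):
    P=cloud(c);h=cv2.cvtColor(c["color"],cv2.COLOR_RGB2HSV)
    X=P@CX-577.5;Y=P@CY
    m=(h[...,0]>5)&(h[...,0]<24)&(h[...,1]>140)&(P[...,2]>20)&(P[...,2]<120)&(X>-130)&(X<105)&(Y>-260)&(Y<0)
    nl,L,st,ce=cv2.connectedComponentsWithStats(m.astype(np.uint8))
    for i in range(1,nl):
        if st[i,4]>25:
            q=L==i;z=P[q][:,2];print(n,st[i],ce[i].round(),"X",np.percentile(X[q],[3,50,97]).round(),"Y",np.percentile(Y[q],[3,50,97]).round(),"Z",np.percentile(z,[3,50,97]).round())
E
```

```text
top [357 138  10  12  59] [361. 143.] X [102. 104. 105.] Y [-259. -248. -238.] Z [ 25.  69. 114.]
top [288 159  18  22 194] [297. 169.] X [43. 53. 84.] Y [-71. -47. -29.] Z [ 42.  90. 113.]
top [298 209   9   9  40] [301. 212.] X [-80. -68. -60.] Y [-52. -38. -32.] Z [ 86.  92. 116.]
side [348 180  17  22 277] [356. 191.] X [44. 61. 85.] Y [-74. -69. -38.] Z [ 31.  78. 101.]
side [303 187  17  23 263] [311. 198.] X [-99. -80. -58.] Y [-77. -73. -41.] Z [ 36.  81. 100.]
side [328 208  15  27 373] [335. 220.] X [-47. -23.   1.] Y [-183. -153. -108.] Z [34. 57. 61.]
w [347 232  25  43 659] [357. 250.] X [-100.  -89.  -60.] Y [-76. -71. -56.] Z [38. 89. 93.]
w [ 270  255   61   32 1241] [298. 275.] X [-50. -35. -22.] Y [-182. -152. -104.] Z [25. 58. 60.]
w [346 317  38  33 828] [363. 337.] X [43. 46. 70.] Y [-74. -56. -31.] Z [35. 80. 92.]
```

View pics/m3.png

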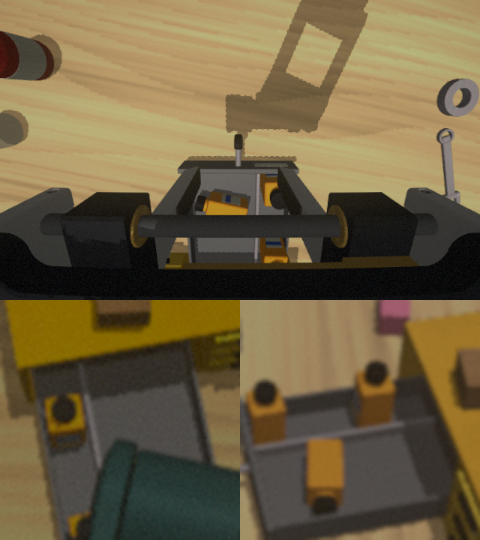

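The wrist view (480x300 panel) shows the toppled bottle at (225,207) with its cap left (-y), and the standing bottles at (268,187) and (272,252). In the side crop the gap between them is clear, about 100 mm face to face. Next I'll measure the lying bottle's yaw and the lane.

```bash
python3 - <<'E'
from h import *
allq=[]
for n in("w3","s3"):
    c=np.load(n+".npy",allow_pickle=True).item()
    P=cloud(c);X=P@CX-577.5;Y=P@CY;Z=P[...,2];h=cv2.cvtColor(c["color"],cv2.COLOR_RGB2HSV)
    B=(X>-70)&(X<20)&(Y>-215)&(Y<-92)
    org=(h[...,0]>4)&(h[...,0]<26)&(h[...,1]>110)
    m=B&(Z>53)&(Z<64)
    q=np.stack([X[m],Y[m]],1).astype(np.float32);r=cv2.minAreaRect(q);print(n,"top face",len(q),r,np.median(Z[m]))
    # per-Y bins edges
    for y in range(-190,-95,12):
        k=m&(abs(Y-y)<6)
        if k.sum()>5: print("  y",y,k.sum(),"x",np.percentile(X[k],[2,98]).round(1),"z",np.median(Z[k]).round(1))
    cap=B&(h[...,2]<60)&(Z>22)&(Z<55)&(Y<-170);print(" cap",cap.sum(),np.median(X[cap]),np.percentile(Y[cap],[3,97]),np.percentile(Z[cap],[50,97]))
    fl=(X>-80)&(X<60)&(Y>-210)&(Y<-95)&(Z<30);print(" floor z",np.median(Z[fl]))
    rail=(X>-50)&(X<30)&(Y>-98)&(Y<-70)&(Z>26)&(Z<38);print(" rail",rail.sum(),np.percentile(Y[rail],[5,50,95]),np.median(Z[rail]))
    lw=(X>-50)&(X<40)&(Y>-40)&(Y<0)&(Z>43)&(Z<58);print(" lwall",lw.sum(),np.percentile(Y[lw],[5,50,95]),np.median(Z[lw]))
    rw=(X>-90)&(X<60)&(Y>-250)&(Y<-205)&(Z>43)&(Z<58);print(" rwall",rw.sum(),np.percentile(Y[rw],[5,50,95]))
    fp=(X>-130)&(X<-95)&(Y>-200)&(Y<-90)&(Z>50)&(Z<66);print(" fpanel",fp.sum(),np.percentile(X[fp],[5,50,95]))
    for a,b in((-125,-40),(30,110)):
        k=(X>a)&(X<b)&(Y>-85)&(Y<-20)&(Z>86)&(Z<97)&org;print(" shoulder",k.sum(),np.percentile(X[k],[4,96]),np.percentile(Y[k],[4,96]))
        k=(X>a)&(X<b)&(Y>-85)&(Y<-20)&(Z>106)&(Z<118);print(" captop",k.sum(),np.median(X[k]),np.median(Y[k]))
print(ctrl.get_obs()["joints"])
E
```

```text
w3 top face 890 ((-35.42766189575195, -144.1748809814453), (29.843454360961914, 85.59667205810547), 0.04050525277853012) 58.428320552764916
  y -178 73 x [-47.8 -20.8] z 58.1
  y -166 175 x [-49.6 -21.4] z 58.4
  y -154 166 x [-47.  -21.4] z 58.6
  y -142 149 x [-44.2 -21.3] z 58.5
  y -130 122 x [-41.6 -21.2] z 58.5
  y -118 118 x [-38.6 -21.3] z 58.6
  y -106 86 x [-35.9 -21.1] z 57.8
 cap 263 -38.58930150746494 [-214.66129113 -182.97518874] [47.61400162 52.07517105]
 floor z 14.896721076256748
 rail 124 [-83.92556474 -81.07281378 -78.25594705] 31.775309468998472
 lwall 33 [-25.21038759 -24.44830974 -20.34453286] 50.29886065216935
 rwall 72 [-219.79701756 -216.28542556 -214.57148004]
 fpanel 661 [-112.44011418 -108.72316291 -102.77035849]
 shoulder 390 [-98.87047933 -59.22844928] [-75.57654771 -56.67867998]
 captop 374 -78.43298305228558 -57.789304492645535
 shoulder 315 [44.55028635 56.39378168] [-71.84032071 -31.26914324]
 captop 0 nan nan
s3 top face 309 ((-23.94388198852539, -152.99989318847656), (98.36878967285156, 42.34012985229492), 76.79843139648438) 57.285878729332474
  y 
[... 285 characters left out ...]
7.62608201] [44.36449469 53.01449694]
 floor z 13.815945191792578
 rail 57 [-84.78820481 -81.30416003 -76.18409959] 29.728988970747576
 lwall 71 [-24.83575218 -21.45767447 -17.96022504] 47.96217709055831
 rwall 151 [-219.1843981  -216.52746033 -212.52384425]
 fpanel 111 [-112.46762999 -108.26702934 -103.3624265 ]
 shoulder 95 [-99.46795364 -58.62071698] [-74.08054043 -37.34068452]
 captop 63 -78.35922327549207 -55.06603079465663
 shoulder 90 [45.3973798  83.47817674] [-71.88203695 -35.45995922]
 captop 65 64.62053210420561 -51.94813675349639
[-2.10548637e-01 -1.87081253e-01  1.59079579e+00  5.44254044e-04
  1.73195152e+00 -1.97920617e+00]
  return _methods._mean(a, axis=axis, dtype=dtype,
  ret = ret.dtype.type(ret / rcount)
```

Measured in the cabinet frame relative to the gap point:

| Item | Value |
|---|---|
| Lying bottle's body centre | (-22, -144), yawed 13.5° |
| Lying bottle's top height | z = 58, as expected |
| Lane centre | Y about -51.5 |
| Front bottle | X about -79 |
| Back bottle | X about +64 |

The plan is to grasp with the tool leaning 45° from the cap side, turn 90° about the jaw axis, and place leaning 45° from the left.

carry_out(plan=[[0,0,0,0.96,0,0,1],[0,0,0,0.96,0,0,1],[0,0,0,0.96,0,0,1],[0,0,0,0.96,0,0,1],[0,0,0,0.96,0,0,1],[0,0,0,0.96,0,0,1],[0,0,0,0.96,0,0,1],[0,0,0,0.96,0,0,1],[0,0,0,0.96,0,0,1],[0,0,0,0.96,0,0,1],[0,0,0,0.96,0,0,1],[0,0,0,0.96,0,0,1]])

```text
t: 10.65
ee_pos: [428.3, -33.5, 238.8]
tool_rot: [0.79, 1.427, -0.791]
ft_force: [-0.4, -0.2, 0.2]
finger_gap: 1.003
```

carry_out(plan=[[0,0,0,0.96,0,0,1],[0,0,0,0.96,0,0,1],[0,0,0,0.96,0,0,1],[0,0,0,0.96,0,0,1],[0,0,0,0.96,0,0,1],[0,0,0,0.97,0,0,1],[0,0,0,0,0.94,0,1],[0,0,0,0,0.94,0,1],[0,0,0,0,0.94,0,1],[0,0,0,0,0.94,0,1],[0,0,0,0,0.94,0,1],[0,0,0,0,0.94,0,1]])

```text
t: 11.65
ee_pos: [428.8, -33.7, 240.2]
tool_rot: [1.674, 1.605, -0.888]
ft_force: [0.7, -0.2, -0.9]
finger_gap: 0.999
```

carry_out(plan=[[0,0,0,0,0.93,0,1],[0,0,0,0,0.93,0,1],[0,0,0,0,0,0,1],[0,0,0,0,0,0,1]])

```text
t: 11.98
ee_pos: [428.6, -34.0, 238.8]
tool_rot: [1.805, 1.731, -0.751]
ft_force: [0.9, 0.6, 0.2]
finger_gap: 1.001
```

```bash
cat >> h.py <<'E'
def W(X,Y,Z): return (X+577.5)*CX+Y*CY+Z*CZ
PH=np.deg2rad(13.5); A=-np.sin(PH)*CX-np.cos(PH)*CY; N=np.cos(PH)*CX-np.sin(PH)*CY
RG=Rt((-A-CZ)/2**.5,N); RP=Rt((-CY-CZ)/2**.5,CX)
GR=W(-24.6,-153.7,39)+2*RG[:,0]
E
python3 - <<'E'
from h import *
print(GR,ctrl.get_obs()["joints"].round(2),ctrl.get_obs()["ee_pos"])
go(GR-110*RG[:,0],RG)
E
```

```text
[572.38151769 -40.56909093  37.58578644] [-0.69  0.    1.62  0.66  1.97 -0.52] [428.59212282 -34.04489867 238.83476774]
rot units [-0.08 -0.02 -0.01] shift units (new frame) [1.05 4.8  4.77] (old frame) [1.05 4.83 4.73] gap 1.001 t 11.9833 F [0.9 0.6 0.2]
```

carry_out(plan=[[0.15,0.69,0.68,-0.08,0,0,1],[0.15,0.69,0.68,0,0,0,1],[0.15,0.69,0.68,0,0,0,1],[0.15,0.69,0.68,0,0,0,1],[0.15,0.69,0.68,0,0,0,1],[0.15,0.69,0.68,0,0,0,1],[0.15,0.69,0.68,0,0,0,1],[0,0,0,0,0,0,1],[0,0,0,0,0,0,1]])

```text
t: 12.73
ee_pos: [571.9, -116.6, 117.5]
tool_rot: [1.794, 1.732, -0.739]
ft_force: [-0.1, 0.5, 0.5]
finger_gap: 1.002
```

```bash
python3 - <<'E'
from h import *
go(GR,RG)
c=read_camera("wrist");s=read_camera("side");np.save("w4.npy",c,allow_pickle=True)
b=cv2.resize(s["color"][130:270,290:430,::-1],(400,400),interpolation=2)
cv2.imwrite("pics/m4.png",np.hstack([cv2.resize(c["color"][:,:,::-1],(400,250)),b[:250],]) if 0 else np.vstack([cv2.resize(c["color"][:,:,::-1],(480,300)),cv2.resize(b,(480,300))]))
print(cv2.projectPoints(np.array([GR]),cv2.Rodrigues(np.array(c["R"]))[0],np.array(c["t"],float),c["mtx"],np.array(c["distortion"],float))[0]*.75)
P=cloud(c);X=P@CX-577.5;Y=P@CY;Z=P[...,2]
m=(Z>53)&(Z<64)&(X>-70)&(X<20)&(Y>-215)&(Y<-92);print(m.sum())
for y in range(-178,-95,12):
    k=m&(abs(Y-y)<6)
    if k.sum()>5: print("  y",y,k.sum(),"x",np.percentile(X[k],[2,98]).round(1),"z",np.median(Z[k]).round(1))
print(np.percentile(Y[m],[2,98]))
E
```

```text
rot units [ 0.05 -0.    0.  ] shift units (new frame) [ 3.68 -0.08  0.09] (old frame) [ 3.67 -0.08  0.09] gap 1.002 t 12.7333 F [-0.1  0.5  0.5]
[[[236.84553337 152.18695012]]]
2977
  y -178 456 x [-47.5  -7.7] z 58.1
  y -166 551 x [-47.8  -4.7] z 58.9
  y -154 502 x [-45.2  -2. ] z 58.9
  y -142 468 x [-41.8   1.1] z 59.0
  y -130 433 x [-39.2   3.5] z 58.9
  y -118 413 x [-36.3   6.3] z 58.9
  y -106 153 x [-34.1   3.7] z 58.8
[-180.70021514 -108.50653904]
```

View pics/m4.png

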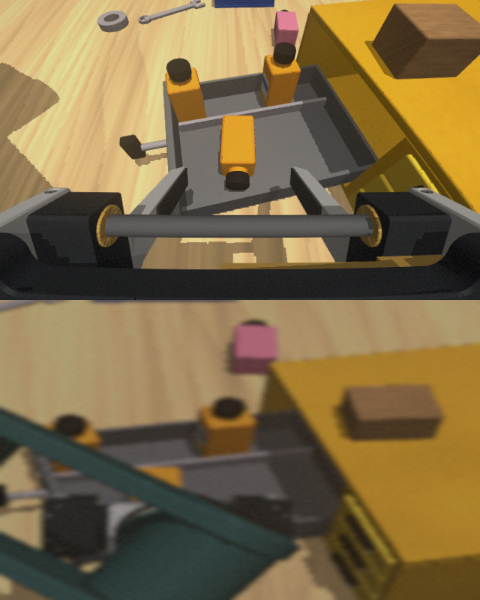

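The close view shows the bottle between the open fingers at (237,145), aligned with the tool, and the prediction agrees within about 2 mm. Next: descend and grip.

carry_out(plan=[[0.74,0,0.02,0,0,0,1],[0.74,0,0.02,0,0,0,1],[0.74,0,0.02,0,0,0,1],[0.74,0,0.02,0,0,0,1],[0.5,0,0,0,0,0,1],[0.2,0,0,0,0,0,1],[0,0,0,0,0,0,1]])

```text
t: 13.42
ee_pos: [574.3, -40.6, 40.1]
tool_rot: [1.794, 1.729, -0.737]
ft_force: [-0.2, -0.5, 0.3]
finger_gap: 0.999
```

carry_out(plan=[[0,0,0,0,0,0,-1],[0,0,0,0,0,0,-1],[0,0,0,0,0,0,-1],[0,0,0,0,0,0,-1],[0,0,0,0,0,0,-1],[0,0,0,0,0,0,-1],[0,0,0,0,0,0,-1],[0,0,0,0,0,0,-1],[0,0,0,0,0,0,-1],[0,0,0,0,0,0,-1],[0,0,0,0,0,0,-1]], squeeze=40)

```text
t: 14.33
ee_pos: [574.7, -42.0, 39.1]
tool_rot: [1.796, 1.729, -0.738]
ft_force: [-2.0, 0.0, 1.2]
finger_gap: 0.463
```

carry_out(plan=[[-0.1,0,-0.1,0,0,0,-1],[-0.3,0,-0.3,0,0,0,-1],[-0.5,0,-0.5,0,0,0,-1],[-0.5,0,-0.5,0,0,0,-1],[-0.5,0,-0.5,0,0,0,-1],[-0.5,0,-0.5,0,0,0,-1],[-0.5,0,-0.5,0,0,0,-1],[-0.3,0,-0.3,0,0,0,-1],[-0.1,0,-0.1,0,0,0,-1],[0,0,0,0,0,0,-1]])

```text
t: 15.17
ee_pos: [574.7, -42.4, 180.5]
tool_rot: [1.795, 1.725, -0.737]
ft_force: [0.1, 0.1, -3.7]
finger_gap: 0.466
```

```bash
python3 - <<'E'
from h import *
o=ctrl.get_obs();print(o["ee_pos"],o["joints"].round(2))
# turn to jaw along CX while still leaning, then 90deg about tool y
RM=Rt((CY-CZ)/2**.5,CX)
go(o["ee_pos"],RM);go(o["ee_pos"],RP)
R0=Ro.from_rotvec(o["tool_rot"]).as_matrix();print("z-yaw as tool axes for +1 unit",(R0.T@CZ).round(3), "bottle axis check",A@RG[:,0],A@RG[:,2])
E
```

```text
[574.68925566 -42.41797095 180.45275064] [-0.55  0.32  1.37  0.69  1.82 -0.47]
rot units [-1.53  0.03 -1.64] shift units (new frame) [0. 0. 0.] (old frame) [0. 0. 0.] gap 0.466 t 15.1667 F [ 0.1  0.1 -3.7]
rot units [ -2.48 -14.9   -0.09] shift units (new frame) [0. 0. 0.] (old frame) [0. 0. 0.] gap 0.466 t 15.1667 F [ 0.1  0.1 -3.7]
z-yaw as tool axes for +1 unit [-0.708  0.009 -0.706] bottle axis check -0.7071067811865474 0.7071067811865474
```

carry_out(plan=[[0,0,0,-0.77,0,-0.82,-1],[0,0,0,-0.77,0,-0.82,-1],[0,0,0,0,-0.93,0,-1],[0,0,0,0,-0.93,0,-1],[0,0,0,0,-0.93,0,-1],[0,0,0,0,-0.93,0,-1],[0,0,0,0,-0.93,0,-1],[0,0,0,0,-0.93,0,-1],[0,0,0,0,-0.93,0,-1],[0,0,0,0,-0.93,0,-1],[0,0,0,0,-0.93,0,-1],[0,0,0,0,-0.93,0,-1]])

```text
t: 16.17
ee_pos: [573.2, -41.4, 177.6]
tool_rot: [0.933, 1.146, -1.136]
ft_force: [-1.0, -0.3, -3.9]
finger_gap: 0.466
```

carry_out(plan=[[0,0,0,0,-0.93,0,-1],[0,0,0,0,-0.93,0,-1],[0,0,0,0,-0.93,0,-1],[0,0,0,0,-0.93,0,-1],[0,0,0,0,-0.93,0,-1],[0,0,0,0,-0.93,0,-1],[0,0,0,0,0,0,-1],[0,0,0,0,0,0,-1]])

```text
t: 16.83
ee_pos: [572.5, -40.7, 175.2]
tool_rot: [0.54, 0.676, -1.294]
ft_force: [0.1, 0.6, -4.1]
finger_gap: 0.468
```

```bash
python3 - <<'E'
from h import *
o=ctrl.get_obs();print(o["ee_pos"],o["joints"].round(2))
T=read_camera("top");S=read_camera("side")
for n,c in(("t5",T),("s5",S)): np.save(n+".npy",c,allow_pickle=True)
b=[cv2.resize(S["color"][120:260,290:430,::-1],(400,400),interpolation=2),cv2.resize(T["color"][110:230,260:380,::-1],(400,400),interpolation=2)]
cv2.imwrite("pics/m5.png",np.hstack(b))
p=W(-7,-51.5,0);print("to lane",p);go([p[0],p[1],o["ee_pos"][2]],RP)
for n,c in(("top",T),("side",S)):
    P=cloud(c);h=cv2.cvtColor(c["color"],cv2.COLOR_RGB2HSV);X=P@CX-577.5;Y=P@CY;Z=P[...,2]
    m=(h[...,0]>4)&(h[...,0]<26)&(h[...,1]>130)&(Z>118)&(Z<250)&(abs(X+25)<60)&(Y<-95)&(Y>-215)
    if m.sum(): print(n,m.sum(),[np.percentile(v[m],[3,50,97]).round(1) for v in(X,Y,Z)])
    k=(X>-60)&(X<20)&(Y>-190)&(Y<-110)&(Z>222)&(Z<250)&(h[...,2]<70);print("cap",k.sum(),[np.median(v[k]) for v in (X,Y,Z)] if k.sum() else 0)
E
```

```text
[572.54370456 -40.70282771 175.23612537] [ 0.24  0.18  1.55 -0.77  1.49  0.13]
to lane [569.48896491  61.68321367   0.        ]
rot units [ 0.02 -0.14  0.01] shift units (new frame) [-2.34  0.53 -2.5 ] (old frame) [-2.31  0.53 -2.54] gap 0.46 t 16.9333 F [-0.1 -0.1 -3.7]
top 216 [array([-46.8, -33.3,  -5.8]), array([-176.1, -149.8, -133.4]), array([176.6, 199.8, 222.2])]
cap 38 [np.float64(-24.14162069199358), np.float64(-153.23155469352383), np.float64(223.00938738730196)]
side 388 [array([-45.3, -28.1,  -5.1]), array([-179.4, -176.2, -149.1]), array([132.7, 184.1, 214.1])]
cap 51 [np.float64(-24.96169869965729), np.float64(-159.6255770205094), np.float64(223.7760671575836)]
```

View pics/m5.png

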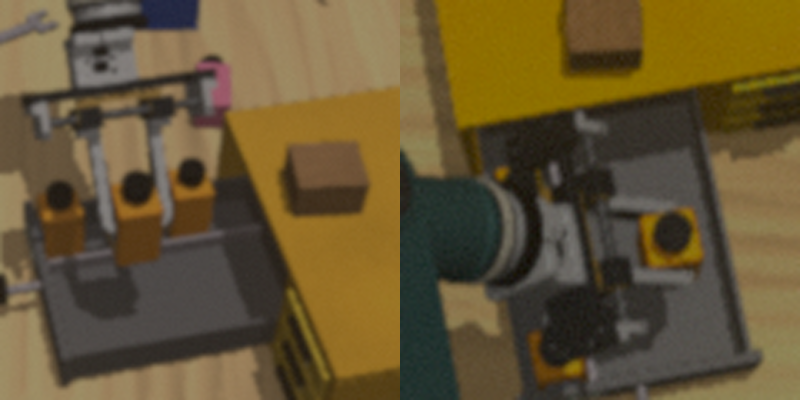

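The bottle is held upright, cap up (left panel 137,190; right panel 673,232), with its foot about 48 mm below the TCP and its axis about 2.5 mm to -y. Next: carry it over the lane.

carry_out(plan=[[-0.2,0.05,-0.22,0,-0.14,0,-1],[-0.4,0.1,-0.43,0,0,0,-1],[-0.4,0.1,-0.43,0,0,0,-1],[-0.4,0.1,-0.43,0,0,0,-1],[-0.4,0.1,-0.43,0,0,0,-1],[-0.4,0.1,-0.43,0,0,0,-1],[-0.2,0,-0.2,0,0,0,-1],[0,0,0,0,0,0,-1],[0,0,0,0,0,0,-1]])

```text
t: 17.68
ee_pos: [569.8, 64.4, 176.0]
tool_rot: [0.535, 0.654, -1.297]
ft_force: [1.1, -0.6, -3.5]
finger_gap: 0.467
```

```bash
python3 - <<'E'
from h import *
p=W(-6.5,-49,66);go(p,RP)
S=read_camera("side");T=read_camera("top")
for n,c in(("top",T),("side",S)):
    P=cloud(c);h=cv2.cvtColor(c["color"],cv2.COLOR_RGB2HSV);X=P@CX-577.5;Y=P@CY;Z=P[...,2]
    m=(h[...,0]>4)&(h[...,0]<26)&(h[...,1]>130)&(Z>118)&(Z<250)&(abs(X+7)<50)&(Y<-15)&(Y>-115)
    if m.sum(): print(n,m.sum(),[np.percentile(v[m],[3,50,97]).round(1) for v in(X,Y,Z)])
    k=(X>-45)&(X<35)&(Y>-90)&(Y<-10)&(Z>214)&(Z<250)&(h[...,2]<70);print("cap",k.sum(),[np.median(v[k]) for v in (X,Y,Z)] if k.sum() else 0)
    # lean of near face: fit Y vs Z , X edges vs Z
    f=m&(Z<195)
    if f.sum()>50: print("face dY/dZ",np.polyfit(Z[f],Y[f],1)[0])
    for z in(140,160,180,195):
        q=m&(abs(Z-z)<8)
        if q.sum()>8: print(z,np.percentile(X[q],[3,97]).round(1),np.median(Y[q]).round(1))
E
```

```text
rot units [ 0.01  0.02 -0.  ] shift units (new frame) [ 2.59 -0.01 -2.59] (old frame) [ 2.59 -0.01 -2.6 ] gap 0.467 t 17.6833 F [ 1.1 -0.6 -3.5]
top 207 [array([-29.4, -16.7,  11.5]), array([-72.5, -55.6, -31.3]), array([177.6, 200.2, 224. ])]
cap 99 [np.float64(-9.707284650702604), np.float64(-51.4531343452917), np.float64(222.57808199310523)]
180 [-29.3  24.3] -64.7
195 [-29.3  11.2] -51.8
side 369 [array([-28.5, -10.6,  11.6]), array([-75.1, -71.8, -42.7]), array([131. , 180.3, 210.5])]
cap 67 [np.float64(-7.376329741331688), np.float64(-56.68320997790989), np.float64(221.48991858509729)]
face dY/dZ 0.00034653081218312675
140 [-28.9  10.8] -72.1
160 [-28.7  11.9] -73.1
180 [-26.6  11.6] -72.4
195 [-28.4  11.3] -67.2
```

Upright (near-face slope about 0), with its centre near (-8.6, -50.8): about 5 mm clear of the rail and wall, and about 15 mm from finger to each neighbour. Next: lower it.

carry_out(plan=[[0.3,0,-0.3,0,0,0,-1],[0.4,0,-0.4,0,0,0,-1],[0.4,0,-0.4,0,0,0,-1],[0.4,0,-0.4,0,0,0,-1],[0.4,0,-0.4,0,0,0,-1],[0.3,0,-0.3,0,0,0,-1],[0.2,0,-0.2,0,0,0,-1],[0.1,0,-0.1,0,0,0,-1],[0,0,0,0,0,0,-1],[0,0,0,0,0,0,-1]])

```text
t: 18.62
ee_pos: [569.8, 64.3, 69.8]
tool_rot: [0.534, 0.654, -1.296]
ft_force: [0.3, 0.6, -3.3]
finger_gap: 0.467
```

carry_out(plan=[[0.03,0,-0.03,0,0,0,-1],[0.03,0,-0.03,0,0,0,-1],[0,0,0,0,0,0,-1]])

```text
t: 18.87
ee_pos: [569.7, 64.5, 67.5]
tool_rot: [0.535, 0.654, -1.296]
ft_force: [-0.4, -0.9, -3.7]
finger_gap: 0.467
```

```bash
python3 - <<'E'
from h import *
o=ctrl.get_obs();print(o["ee_pos"]);p=W(-6.5,-49,62);go(p,RP)
S=read_camera("side");save(S,"s6.png",(290,130,430,270),4)
for n,c in(("side",S),("top",read_camera("top"))):
    P=cloud(c);h=cv2.cvtColor(c["color"],cv2.COLOR_RGB2HSV);X=P@CX-577.5;Y=P@CY;Z=P[...,2]
    for a,b in((-125,-45),(-40,30),(35,110)):
        k=(X>a)&(X<b)&(Y>-90)&(Y<-15)&(Z>104)&(Z<130)&(h[...,2]<75);print(n,"captop",k.sum(),[np.median(v[k]).round(1) for v in(X,Y,Z)] if k.sum() else 0)
E
```

```text
[569.73053534  64.45586525  67.45629788]
rot units [ 0.01  0.02 -0.01] shift units (new frame) [ 0.13 -0.01 -0.12] (old frame) [ 0.13 -0.01 -0.12] gap 0.467 t 18.8667 F [-0.4 -0.9 -3.7]
side captop 66 [np.float64(-77.7), np.float64(-56.4), np.float64(111.5)]
side captop 71 [np.float64(-8.8), np.float64(-56.1), np.float64(113.1)]
side captop 53 [np.float64(65.1), np.float64(-52.9), np.float64(111.2)]
top captop 79 [np.float64(-80.6), np.float64(-53.4), np.float64(111.8)]
top captop 84 [np.float64(-10.3), np.float64(-51.4), np.float64(114.3)]
top captop 79 [np.float64(64.0), np.float64(-50.2), np.float64(112.7)]
```

View pics/s6.png

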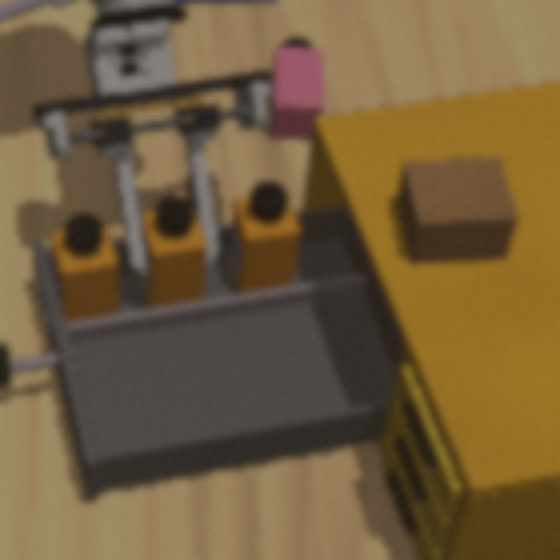

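The three bottles are in line (caps at 83,232; 175,213; 268,200), and the held one's cap is about 2 mm higher than its neighbours'. I'll lower in small steps until contact.

carry_out(plan=[[0.02,0,-0.02,0,0,0,-1],[0.02,0,-0.02,0,0,0,-1],[0,0,0,0,0,0,-1]])

```text
t: 19.22
ee_pos: [569.5, 64.3, 65.4]
tool_rot: [0.534, 0.654, -1.297]
ft_force: [0.2, -0.2, -3.2]
finger_gap: 0.462
```

carry_out(plan=[[0.02,0,-0.02,0,0,0,-1],[0,0,0,0,0,0,-1]])

```text
t: 19.38
ee_pos: [569.7, 64.3, 65.4]
tool_rot: [0.534, 0.653, -1.297]
ft_force: [-1.6, 1.1, 2.3]
finger_gap: 0.465
```

carry_out(plan=[[0,0,0,0,0,0,0.2],[0,0,0,0,0,0,0.2],[0,0,0,0,0,0,0.2],[0,0,0,0,0,0,0.2],[0,0,0,0,0,0,0.2],[0,0,0,0,0,0,0.2]])

```text
t: 19.88
ee_pos: [569.4, 64.1, 64.3]
tool_rot: [0.534, 0.655, -1.297]
ft_force: [0.5, 0.1, -0.1]
finger_gap: 0.599
```

carry_out(plan=[[-0.2,0,0,0,0,0,0.2],[-0.4,0,0,0,0,0,0.2],[-0.6,0,0,0,0,0,0.2],[-0.8,0,0,0,0,0,0.2],[-1,0,0,0,0,0,0.2],[-1,0,0,0,0,0,0.2],[-1,0,0,0,0,0,0.2],[-0.5,0,0,0,0,0,0.2],[0,0,0,0,0,0,0.2],[0,0,0,0,0,0,0.2]])

```text
t: 20.72
ee_pos: [546.6, 180.1, 181.7]
tool_rot: [0.536, 0.654, -1.294]
ft_force: [0.6, 1.0, -0.6]
finger_gap: 0.6
```

```bash
python3 - <<'E'
from h import *
o=ctrl.get_obs();print(o["ee_pos"],o["t"],o["ft_force"],o["finger_gap"])
S=read_camera("side");T=read_camera("top")
b=[cv2.resize(S["color"][130:270,290:430,::-1],(400,400),interpolation=2),cv2.resize(T["color"][110:230,260:380,::-1],(400,400),interpolation=2)]
cv2.imwrite("pics/m7.png",np.hstack(b))
for n,c in(("side",S),("top",T)):
    P=cloud(c);h=cv2.cvtColor(c["color"],cv2.COLOR_RGB2HSV);X=P@CX-577.5;Y=P@CY;Z=P[...,2];org=(h[...,0]>4)&(h[...,0]<26)&(h[...,1]>130)
    for a,b in((-125,-45),(-40,30),(35,110)):
        B=(X>a)&(X<b)&(Y>-95)&(Y<-15)
        k=B&(Z>104)&(Z<120)&(h[...,2]<75);f=B&org&(Z>35)&(Z<80)
        print(n,"cap",k.sum(),[np.median(v[k]).round(1) for v in(X,Y,Z)] if k.sum() else 0,"body X",np.percentile(X[f],[3,97]).round(1) if f.sum() else 0,"face Y",np.median(Y[f]).round(1) if f.sum() else 0)
    k=(X<-140)&(X>-185)&(abs(Y+119)<15)&(Z>58)&(Z<72);print(" pull",k.sum(),np.percentile(X[k],[5,50,95]) if k.sum() else 0)
    fp=(X>-130)&(X<-95)&(Y>-200)&(Y<-90)&(Z>50)&(Z<66);print(" fpanel",fp.sum(),np.percentile(X[fp],[5,50,95]) if fp.sum() else 0)
E
```

```text
[546.61400356 180.12835136 181.72207353] 20.7167 [ 0.57684473  0.9983854  -0.61618055] 0.6002873609735868
side cap 56 [np.float64(-77.9), np.float64(-59.0), np.float64(111.5)] body X [-98.2 -58.3] face Y -74.1
side cap 57 [np.float64(-7.8), np.float64(-56.6), np.float64(110.8)] body X [-28.9  12.2] face Y -73.1
side cap 55 [np.float64(66.1), np.float64(-54.8), np.float64(111.6)] body X [45.1 86.2] face Y -71.0
 pull 32 [-165.9233672  -157.8691853  -149.31294111]
 fpanel 105 [-111.04724467 -106.67319067 -102.01567708]
top cap 80 [np.float64(-79.8), np.float64(-53.1), np.float64(112.3)] body X [-100.4  -97.8] face Y -55.9
top cap 78 [np.float64(-9.8), np.float64(-52.0), np.float64(112.0)] body X [-29.9 -27.8] face Y -51.2
top cap 80 [np.float64(64.5), np.float64(-50.3), np.float64(111.8)] body X [43.8 53.4] face Y -48.9
 pull 34 [-166.44391458 -157.90097477 -149.6528153 ]
 fpanel 146 [-111.46276806 -107.01722653 -102.3256254 ]
```

View pics/m7.png

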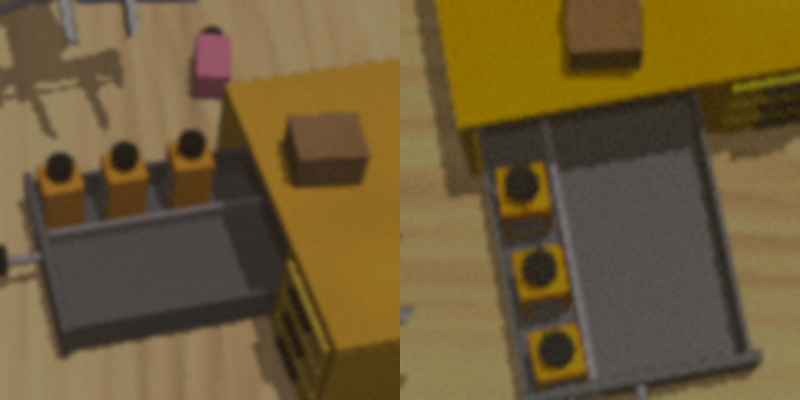

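All three bottles stand in line in the lane, with caps at the same height (about 112 mm). The placed bottle is at about (-9, -51) against a lane centre of -51.5, with neighbours at -79 and +65. The tray is within about 2 mm of its stop, and the gripper is clear. Handing in.

```bash
python3 -c "
from rig import order
print(order.finish_job())"
```

```text
the job is handed in; nothing more can be done
None
```

The tray is out at its stop, and the toppled bottle now stands cap up in the lane between the other two. I handed the job in at about 21 s on the robot's clock; no verdict is reported.

**What I did:** I pulled the tray until the force rose and it stopped moving. I then gripped the lying bottle with the tool leaning in from its cap side, turned it upright in the air, lowered it into the gap until it touched the floor, and backed off clear.

**What went wrong on the way:** my first pull missed, because the fingers hadn't finished closing. Nothing moved, and the second grip held.

**Last checks (side and top cameras):**
- **Placed bottle:** it is about 9 mm from the middle of the gap along the lane (limit 45) and within 1 mm of the lane's centre line (limit 14). Its cap is level with its neighbours' caps, at about 112 mm.
- **Neighbouring bottles:** they stand at about -79 mm and +65 mm, both still upright.
- **Tray:** it reads about 2 mm short of its stop, probably from easing off before I let go. The limit is 8 mm.
- **Everything else:** I didn't measure the other objects again. The carton and the pink bottle look unmoved in the last pictures, and the arm met no unexpected force.

**Disagreements:** the cameras differed by 2 to 6 mm on cap positions across the lane. The cabinet face read from its roof was about 7 mm off the one worked out from the tray's travel. I used the travel, which matched the front panel.

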